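# Find the full tablet tin by feel

### The job

The tins of disinfectant tablets at the registration desk all look alike, but only one is still full. Heft them one at a time in the order blue mat, yellow mat, green mat, lifting each a few centimetres straight up and standing it back upright on the spot where it stood, and then finish with the heaviest one held up, upright, in the gripper at least 15 cm above the desk: the program ends while still holding it, the two lighter tins are back in their places, and the bottle, stapler and mask box are left alone.

Things in the scene. Friction and masses are not known exactly. Their poses are not given: they have to be found in the camera images.
- tin_a: one of three identical closed round tins, 64 mm diameter, 100 mm high, straight sides, white with two red bands and a metal lid; rigid; a 25 N grip holds it. Origin: centre of its underside, z up. Starts upright within 6 mm of the centre of any one of the mats. Weight cannot be seen: the heaviest is 460 to 640 g, the other two 160 to 350 g, at least 120 g less.
- tin_b: one of three identical closed round tins, 64 mm diameter, 100 mm high, straight sides, white with two red bands and a metal lid; rigid; a 25 N grip holds it. Origin: centre of its underside, z up. Starts upright within 6 mm of the centre of any one of the mats. Weight cannot be seen: the heaviest is 460 to 640 g, the other two 160 to 350 g, at least 120 g less.
- tin_c: one of three identical closed round tins, 64 mm diameter, 100 mm high, straight sides, white with two red bands and a metal lid; rigid; a 25 N grip holds it. Origin: centre of its underside, z up. Starts upright within 6 mm of the centre of any one of the mats. Weight cannot be seen: the heaviest is 460 to 640 g, the other two 160 to 350 g, at least 120 g less.
- mat_blue: blue square plastic mat, 100 x 100 mm and 4 mm thick, fixed on the desk; one tin stands on it. Origin: centre of its underside, at desk level. The three mats stand in a rough row across the desk, at least 130 mm between centres, colours in any order, turned a little.
- mat_yellow: yellow square plastic mat, 100 x 100 mm and 4 mm thick, fixed on the desk; one tin stands on it. Origin: centre of its underside, at desk level. The three mats stand in a rough row across the desk, at least 130 mm between centres, colours in any order, turned a little.
- mat_green: green square plastic mat, 100 x 100 mm and 4 mm thick, fixed on the desk; one tin stands on it. Origin: centre of its underside, at desk level. The three mats stand in a rough row across the desk, at least 130 mm between centres, colours in any order, turned a little.
- gel_bottle: bystander: hand-gel pump bottle, 60 mm diameter, 135 mm high, clear with a blue label and white pump, left (+y) of the work. Origin: centre of its underside.
- stapler: bystander: black and steel stapler, 150 x 38 x 48 mm, long side along its x axis, right (-y) of the work. Origin: centre of its underside.
- mask_box: bystander: white and blue carton of masks, 100 x 190 x 80 mm (long side along its y axis), beyond the tins (+x). Origin: centre of its underside.
Mind the look-alikes: they are no part of the job. Of the things like the mat_yellow, leave any that is grey; of the rest the smaller one is meant.

How it is judged (in metres and radians):
On the way, in this order (a step that is already met when the one before it is completed fails the run):
1. the tin on the blue mat is hefted: held in the fingers, lifted at least 16 mm clear of its mat and within 60 mm sideways of the mat's centre, for 0.2 s (((height (world z) of tin_a above 0.02 m and horizontal distance between tin_a and mat_blue below 0.06 m and contact force between the fingers and tin_a above 0.5 N) or (height (world z) of tin_b above 0.02 m and horizontal distance between tin_b and mat_blue below 0.06 m and contact force between the fingers and tin_b above 0.5 N) or (height (world z) of tin_c above 0.02 m and horizontal distance between tin_c and mat_blue below 0.06 m and contact force between the fingers and tin_c above 0.5 N))), for 0.2 s.
2. the tin on the yellow mat is hefted: held in the fingers, lifted at least 16 mm clear of its mat and within 60 mm sideways of the mat's centre, for 0.2 s (((height (world z) of tin_a above 0.02 m and horizontal distance between tin_a and mat_yellow below 0.06 m and contact force between the fingers and tin_a above 0.5 N) or (height (world z) of tin_b above 0.02 m and horizontal distance between tin_b and mat_yellow below 0.06 m and contact force between the fingers and tin_b above 0.5 N) or (height (world z) of tin_c above 0.02 m and horizontal distance between tin_c and mat_yellow below 0.06 m and contact force between the fingers and tin_c above 0.5 N))), for 0.2 s.
3. the tin on the green mat is hefted: held in the fingers, lifted at least 16 mm clear of its mat and within 60 mm sideways of the mat's centre, for 0.2 s (((height (world z) of tin_a above 0.02 m and horizontal distance between tin_a and mat_green below 0.06 m and contact force between the fingers and tin_a above 0.5 N) or (height (world z) of tin_b above 0.02 m and horizontal distance between tin_b and mat_green below 0.06 m and contact force between the fingers and tin_b above 0.5 N) or (height (world z) of tin_c above 0.02 m and horizontal distance between tin_c and mat_green below 0.06 m and contact force between the fingers and tin_c above 0.5 N))), for 0.2 s.
At the end, for the whole second after the job is handed in: The heaviest tin is held still in the fingers only, underside over 150 mm above the desk, within 20 degrees of upright; the other two stand upright, still and let go within 30 mm of where they started, each pressing down with 1 to 4 N (so neither is the heaviest) (((height (world z) of tin_a above 0.15 m and angle between tin_a's own z axis and vertical below 0.35 rad and contact force between the fingers and tin_a above 1 N and linear speed of tin_a below 0.05 m/s and contact force between each of tin_a, the fingers and tin_b below 0.2 N and contact force between each of tin_a, the fingers and tin_c below 0.2 N and contact force between tin_a and gel_bottle below 0.2 N and contact force between tin_a and stapler below 0.2 N and contact force between tin_a and mask_box below 0.2 N and distance of each of tin_b, tin_c from where it was at the start of the episode below 0.03 m and angle between each of tin_b, tin_c's own z axis and vertical below 0.1 rad and linear speed of each of tin_b, tin_c below 0.02 m/s and contact force between tin_b and anything else between 1 and 4 N and contact force between tin_c and anything else between 1 and 4 N) or (height (world z) of tin_b above 0.15 m and angle between tin_b's own z axis and vertical below 0.35 rad and contact force between the fingers and tin_b above 1 N and linear speed of tin_b below 0.05 m/s and contact force between each of tin_b, the fingers and tin_a below 0.2 N and contact force between each of tin_b, the fingers and tin_c below 0.2 N and contact force between tin_b and gel_bottle below 0.2 N and contact force between tin_b and stapler below 0.2 N and contact force between tin_b and mask_box below 0.2 N and distance of each of tin_a, tin_c from where it was at the start of the episode below 0.03 m and angle between each of tin_a, tin_c's own z axis and vertical below 0.1 rad and linear speed of each of tin_a, tin_c below 0.02 m/s and contact force between tin_a and anything else between 1 and 4 N and contact force between tin_c and anything else between 1 and 4 N) or (height (world z) of tin_c above 0.15 m and angle between tin_c's own z axis and vertical below 0.35 rad and contact force between the fingers and tin_c above 1 N and linear speed of tin_c below 0.05 m/s and contact force between each of tin_c, the fingers and tin_a below 0.2 N and contact force between each of tin_c, the fingers and tin_b below 0.2 N and contact force between tin_c and gel_bottle below 0.2 N and contact force between tin_c and stapler below 0.2 N and contact force between tin_c and mask_box below 0.2 N and distance of each of tin_a, tin_b from where it was at the start of the episode below 0.03 m and angle between each of tin_a, tin_b's own z axis and vertical below 0.1 rad and linear speed of each of tin_a, tin_b below 0.02 m/s and contact force between tin_a and anything else between 1 and 4 N and contact force between tin_b and anything else between 1 and 4 N))); the arm keeps its last pose, push and grip.
It fails at once if a tin is tipped over (more than 45 degrees) (angle between any of tin_a, tin_b, tin_c's own z axis and vertical above 0.79 rad).
It fails at once if the bottle, stapler or mask box is pushed more than 30 mm (distance of any of gel_bottle, stapler, mask_box from where it was at the start of the episode above 0.03 m).
It also fails if it takes over 72 s, if anything falls off the work surface, if the arm or the gripper's body presses on something with over 40 N, if the wrist force passes 120 N, or if a joint passes its speed limit or range.

### The arm

A 6-joint arm with a two-finger parallel gripper is mounted at the origin on the work surface. World frame = base frame: x ahead of the robot, y to its left, z up, the work surface at z = 0. Lengths are in mm, angles in rad, forces in N, time in s.
With the tool pointing down it reaches from about 275 to 750 mm from the base axis. Payload 10.2 kg.
Tool frame: the origin (TCP) lies between the finger pads; the fingertips stand finger_overhang ahead of it and the grasp point (between the pads) lies 8 mm behind it (finger_overhang is the distance from the TCP to the fingertips, in mm); z points along the fingers, y is the line along which they close (so a half turn about z gives the same grasp; the last joint's range is limited). The gripper opens to 88 mm and grips with 3 to 60 N. Pads are 18 mm wide; open, the fingers measure 123 mm over their backs; the gripper's body (75 mm by 187 mm) begins 45 mm behind the grasp point.
Start: joints at [-1.468, 0.313, 1.498, -0, 1.331, -0.223], TCP at [168.022, -497.393, 222.12] pointing down, gripper open.
Joint ranges: [-2.94, 2.94], [-0.97, 2.17], [0.19, 2.56], [-1.23, 4.37], [0.02, 3.11], [-2.88, 2.88]. Speed limits (rad/s): [2.39, 2.39, 3.01, 3.14, 3.14, 3.14].

### API

Orientations are given as [roll, pitch, yaw] about the fixed x, y, z axes, in that order (R = Rz(yaw) Ry(pitch) Rx(roll)).
In Python, from workcell import * gives the robot as it stands. The module is installed in compiled form; this text tells all that it offers.
- The arm moves only by the shell command python3 -m handwheel 'ROWS' [FORCE]. ROWS is JSON, a list that holds one entry, the list of rows, each a list of 7 numbers: the opening, from 0 (shut) to 1 (fully open), then the shift along the tool's x, y, z as a fraction of full scale, then the turn, a rotation vector about the tool's x, y, z as a fraction of full scale. A call has 1 to 20 rows; each row shifts and turns the commanded pose from where the row before left it, along the tool's axes as they then stand; what a row does not reach is not made up. Full scale, the value 1, is 0.25 m for a shift and 2 pi rad for a turn. A row lasts 1/12 s, in which the tool goes at most 41.7 mm and 7.16 degrees, less where a joint would pass 70% of its speed; a pose out of reach is approached as far as the arm can. A call with a number of a shift or a turn outside -1 to 1 is refused whole. A call with a gripper value outside its range is refused whole. The fingers move at their own pace and stop on an object; FORCE is the grip in N (left out, the last holds). Time passes only in rows, so rows that do not move let the fingers close. It gives the time, the measured TCP pose, the force, the opening and the grip force at its end, in the units of the state.
- state(): the state, without advancing time (a new reading comes with each control period).
- get_image(name): name is "scene" or "top"; returns the picture (420x560x3 uint8, red, green, blue); there is no depth.
- calibration(name): a dict with "fx", "fy", "cx", "cy" (pixels), "k1" (the pictures are not rectified: a ray, as slopes to the right and down, at radius r is drawn at 1 + k1 r^2 times it, then the intrinsics apply), "xyz" and "rotation" of the camera in the world. Camera axes: x right, y down, z forward; pixel columns grow to the right and rows downward; lengths in mm; the calibration is good to about 2 mm. A picture is of the moment at which its call begins. calibration takes no time and is no camera call.
- close_job(): hands the job in; it is judged then, once.
The state is a dict: "time": time; "joint_positions": joint angles; "joint_vel": joint speeds; "effort": joint torques, N m; "eef_pos": TCP position; "eef_rot": TCP orientation; "wrist_force": force on the tool from outside, world axes, zero at the start; "torque": the same for the moment, N m; "finger_gap": finger opening in mm; "finger_force": force on a finger pad.
Only numpy, scipy, OpenCV 4.12 (cv2) and the standard library are available. Lean on these libraries where they do the work, as an engineer would, in place of code of your own. Each camera call takes 0.05 s, during which the arm holds its last target. There are 200 camera calls.

## Working session

There is one attempt and no reset: what is moved stays moved. The work goes in short steps, Python scripts to look and compute and a shell command to move; the robot and the scene stay as the last step left them, time stands still between calls to the robot, and variables do not carry over. Pictures are saved under pics/ and viewed, at most 10 in all, crops included, and the job is handed in when it is done.

```bash
mkdir -p pics; python3 - <<'E'
from workcell import *
import cv2
for n in("top","scene"):
    cv2.imwrite(f"pics/{n}0.png",get_image(n)[:,:,::-1]); print(calibration(n))
print(state())
E
```

```text
{'fx': 493.1725971623238, 'fy': 493.1725971623238, 'cx': 275.5081667126799, 'cy': 206.60997222345998, 'k1': -0.07585045643126818, 'xyz': array([ 225.03090177,    1.55216237, 1539.81221478]), 'rotation': array([-2.96391232, -0.00482725, -1.5525263 ])}
{'fx': 530.0638399596463, 'fy': 530.0638399596463, 'cx': 268.47581422653434, 'cy': 201.11402622514643, 'k1': -0.16353545657974977, 'xyz': array([1180.05042371, -690.10364822,  958.93365093]), 'rotation': array([-2.3153593 ,  0.01147029,  0.76509317])}
{'time': 0.1, 'joint_positions': array([-1.46841233e+00,  3.13417407e-01,  1.49831450e+00,  3.41963605e-05,
        1.33097756e+00, -2.23407489e-01]), 'joint_vel': array([-0.00051006, -0.00061955, -0.00193169, -0.0002816 , -0.00144908,
       -0.0019381 ]), 'effort': array([ 2.19691734e-03, -4.02812576e+01, -2.52646941e+01,  6.94701076e-02,
        3.41905409e-02, -6.71664520e-05]), 'eef_pos': array([ 168.00169515, -497.16777551,  221.6238939 ]), 'eef_rot': array([-3.14051096e+00, -2.79816829e-04,  3.25783195e-01]), 'wrist_force': array([-0.18925511, -0.22213755,  0.37342799]), 'torque': array([-0.01530754,  0.01205423, -0.03499013]), 'finger_force': 0.0, 'finger_gap': 87.95338074826888}
```

View pics/top0.png

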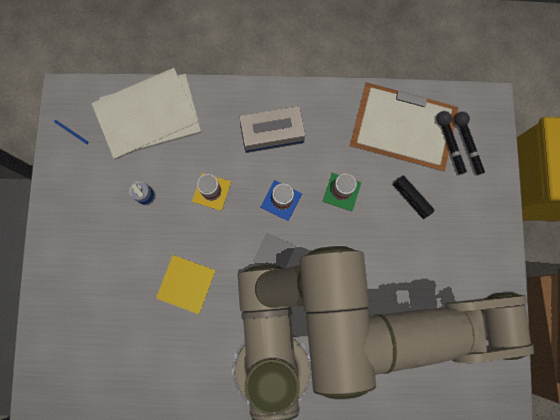

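View pics/scene0.png

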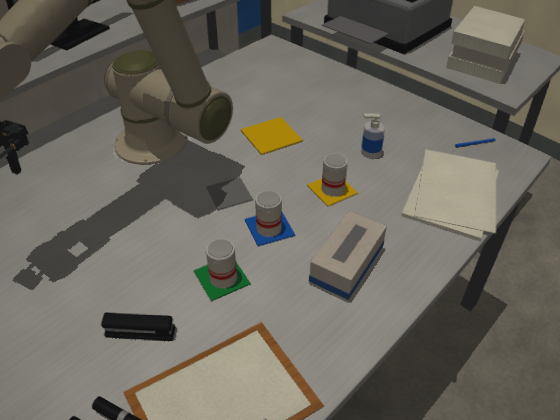

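The pictures show tins on a yellow mat (212,190), a blue mat (282,200) and a green mat (342,191) in the top view. Candidates for the yellow mat are the small yellow square with a tin (212,190), a larger empty yellow square (185,285) and a grey square (275,250). I choose the small one at (212,190) and will check it in a crop.

```bash
cat > h.py <<'E'
from workcell import *
import numpy as np, cv2
from scipy.spatial.transform import Rotation as R
def back(name,uv,z):
    c=calibration(name); p=(np.array(uv,float)-[c['cx'],c['cy']])/[c['fx'],c['fy']]
    q=p.copy()
    for _ in range(20): q=p/(1+c['k1']*(q@q))
    d=R.from_euler('xyz',c['rotation']).apply([*q,1]); o=c['xyz']
    return o+d*(z-o[2])/d[2]
def proj(name,X):
    c=calibration(name); v=R.from_euler('xyz',c['rotation']).inv().apply(np.array(X,float)-c['xyz'])
    s=v[...,:2]/v[...,2:]; s=s*(1+c['k1']*(s**2).sum(-1,keepdims=True))
    return s*[c['fx'],c['fy']]+[c['cx'],c['cy']]
E
python3 - <<'E'
from h import *
im=cv2.imread('pics/top0.png'); hsv=cv2.cvtColor(im,cv2.COLOR_BGR2HSV)
g={'yellow':(208,184),'blue':(283,193),'green':(345,183)}
H={'yellow':(18,35),'blue':(105,125),'green':(55,85)}
T={}
for n,(u,v) in g.items():
    m=cv2.inRange(hsv,(H[n][0],110,50),(H[n][1],255,255)); k=np.zeros_like(m);k[v-25:v+40,u-35:u+35]=255;m&=k
    pts=cv2.findNonZero(m); h=np.array([back('top',p[0],4)[:2] for p in pts],np.float32)
    r=cv2.minAreaRect(h)
    lid=back('top',(u,v),104); 
    T[n]=lid; print(n,r,'lid',lid[:2])
big=cv2.resize(im[160:230,180:380],None,fx=4,fy=4,interpolation=cv2.INTER_CUBIC)
a=np.linspace(0,6.28,60)
for n,t in T.items():
    for z in(4,104):
        q=proj('top',np.c_[t[0]+32*np.cos(a),t[1]+32*np.sin(a),0*a+z]); q=((q-[180,160]+.5)*4-.5).round().astype(int)
        cv2.polylines(big,[q],True,(0,255,0) if z>50 else (255,0,255),1)
cv2.imwrite('pics/crop1.png',big)
E
```

```text
yellow ((547.3184814453125, 205.12506103515625), (100.74807739257812, 100.43099975585938), 73.89016723632812) lid [547.66114487 202.08241596]
blue ((523.2750854492188, -17.17450714111328), (98.86045837402344, 98.2297134399414), 64.21643829345703) lid [524.48340669 -22.18686434]
green ((554.1024780273438, -210.6228485107422), (97.23176574707031, 97.51045227050781), 72.29436492919922) lid [ 558.65952562 -207.15739118]
```

View pics/crop1.png

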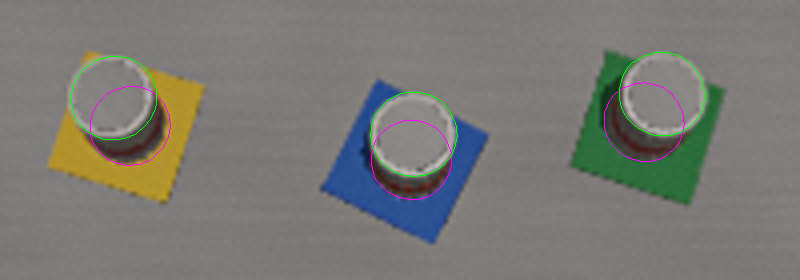

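Each mat measures about 100 mm and the lid overlays fit, so the small yellow mat is confirmed. The tins are at about yellow (547,203), blue (524,-21) and green (557,-207). Next I square the tool and go above the blue tin.

```bash
python3 -m handwheel '[[[1,0,0,0,0,0,0.0173],[1,0,0,0,0,0,0.0173],[1,0,0,0,0,0,0.0173],[1,0.045,-0.06,0,0,0,0],[1,0.089,-0.119,0,0,0,0],[1,0.089,-0.119,0,0,0,0],[1,0.089,-0.119,0,0,0,0],[1,0.089,-0.119,0,0,0,0],[1,0.089,-0.119,0,0,0,0],[1,0.089,-0.119,0,0,0,0],[1,0.089,-0.119,0,0,0,0],[1,0.089,-0.119,0,0,0,0],[1,0.089,-0.119,0,0,0,0],[1,0.089,-0.119,0,0,0,0],[1,0.089,-0.119,0,0,0,0],[1,0.089,-0.119,0,0,0,0],[1,0.089,-0.119,0,0,0,0],[1,0.089,-0.119,0,0,0,0],[1,0.045,-0.06,0,0,0,0],[1,0.045,-0.06,0,0,0,0]]]' 30; python3 -m handwheel '[[[1,0,0,0,0,0,0],[1,0,0,0,0,0,0],[1,0,0,0,0,0,0],[1,0,0,0,0,0,0]]]'
```

```text
time: 1.77
eef_pos: [514.0, -34.2, 221.7]
eef_rot: [-3.141, 0.001, 0.001]
wrist_force: [1.2, -0.1, 0.3]
finger_gap: 87.7
finger_force: 0.0
time: 2.1
eef_pos: [513.0, -36.8, 222.1]
eef_rot: [3.141, 0.0, -0.001]
wrist_force: [0.7, -0.3, 0.2]
finger_gap: 88.1
finger_force: 0.0
```

```bash
python3 -m handwheel '[[[1,0.044,-0.064,0,0,0,0],[1,0,0,0.08,0,0,0],[1,0,0,0.1,0,0,0],[1,0,0,0.08,0,0,0],[1,0,0,0,0,0,0],[1,0,0,0,0,0,0],[1,0,0,0,0,0,0]]]'; python3 - <<'E'
from h import *
im=get_image('scene')[:,:,::-1]; im2=get_image('top')[:,:,::-1]
a=cv2.resize(im[110:310,190:340],(400,533)); b=cv2.resize(im2[120:270,225:337],(398,533))
cv2.imwrite('pics/n1.png',np.hstack([a,b]))
E
```

```text
time: 2.68
eef_pos: [524.9, -20.6, 158.6]
eef_rot: [3.141, -0.002, -0.001]
wrist_force: [0.2, 0.8, 0.2]
finger_gap: 88.2
finger_force: 0.0
```

View pics/n1.png

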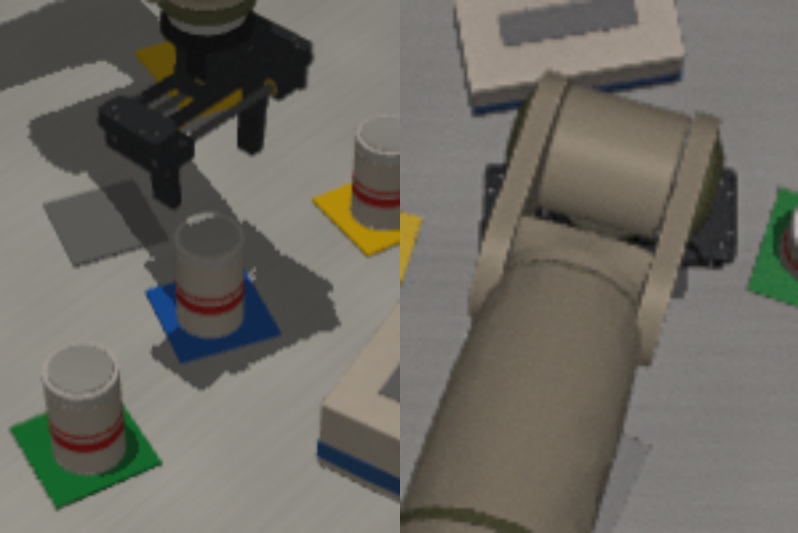

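The gripper straddles the blue tin: fingers left and right of the lid in the left panel, tin at (210,270). Descending and closing.

```bash
python3 -m handwheel '[[[1,0,0,0.08,0,0,0],[1,0,0,0.1,0,0,0],[1,0,0,0.1,0,0,0],[1,0,0,0.08,0,0,0],[1,0,0,0,0,0,0],[1,0,0,0,0,0,0],[1,0,0,0,0,0,0]]]'; python3 -m handwheel '[[[0,0,0,0,0,0,0],[0,0,0,0,0,0,0],[0,0,0,0,0,0,0],[0,0,0,0,0,0,0],[0,0,0,0,0,0,0],[0,0,0,0,0,0,0],[0,0,0,0,0,0,0],[0,0,0,0,0,0,0],[0,0,0,0,0,0,0],[0,0,0,0,0,0,0]]]' 30
```

```text
time: 3.37
eef_pos: [525.4, -20.3, 68.9]
eef_rot: [3.141, -0.003, -0.0]
wrist_force: [0.3, 0.1, 1.1]
finger_gap: 88.3
finger_force: 0.0
time: 4.2
eef_pos: [524.8, -20.3, 67.7]
eef_rot: [3.141, -0.001, -0.0]
wrist_force: [-1.3, -2.5, 6.1]
finger_gap: 63.2
finger_force: 30.0
```

```bash
python3 -m handwheel '[[[0,0,0,-0.02,0,0,0],[0,0,0,-0.05,0,0,0],[0,0,0,-0.05,0,0,0],[0,0,0,-0.04,0,0,0],[0,0,0,0,0,0,0],[0,0,0,0,0,0,0],[0,0,0,0,0,0,0],[0,0,0,0,0,0,0],[0,0,0,0,0,0,0],[0,0,0,0,0,0,0],[0,0,0,0,0,0,0],[0,0,0,0,0,0,0]]]'; for i in 1 2 3; do python3 -m handwheel '[[[0,0,0,0,0,0,0],[0,0,0,0,0,0,0]]]' | grep -E 'eef_pos|wrist'; done; python3 - <<'E'
from h import *
im=get_image('scene')[:,:,::-1]
cv2.imwrite('pics/n2.png',cv2.resize(im[130:310,190:380],(600,568)))
E
```

```text
time: 5.2
eef_pos: [524.4, -20.0, 107.0]
eef_rot: [-3.142, 0.0, -0.0]
wrist_force: [-0.1, 0.6, -5.8]
finger_gap: 63.1
finger_force: 30.0
eef_pos: [524.4, -20.0, 107.1]
wrist_force: [-0.1, 0.0, -4.9]
eef_pos: [524.4, -20.0, 107.1]
wrist_force: [-0.3, 0.1, -5.4]
eef_pos: [524.4, -20.0, 107.1]
wrist_force: [1.4, 0.6, -6.9]
```

View pics/n2.png

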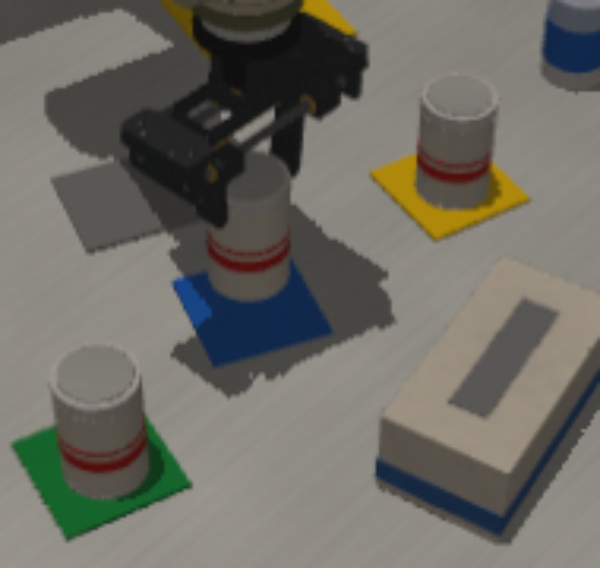

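The blue tin is lifted upright, its base at (250,290) clear of the mat. It weighs about 5.7 N (~0.58 kg), so it is likely the full one. I set it back and still heft the other two.

```bash
python3 -m handwheel '[[[0,0,0,0.03,0,0,0],[0,0,0,0.05,0,0,0],[0,0,0,0.04,0,0,0],[0,0,0,0.02,0,0,0],[0,0,0,0.01,0,0,0],[0,0,0,0.008,0,0,0],[0,0,0,0,0,0,0],[0,0,0,0,0,0,0],[0,0,0,0,0,0,0]]]';python3 -m handwheel '[[[1,0,0,0,0,0,0],[1,0,0,0,0,0,0],[1,0,0,0,0,0,0],[1,0,0,0,0,0,0],[1,0,0,0,0,0,0],[1,0,0,0,0,0,0],[1,0,0,0,0,0,0],[1,0,0,0,0,0,0],[1,0,0,0,0,0,0]]]'
```

```text
time: 6.5
eef_pos: [524.6, -20.0, 67.8]
eef_rot: [3.141, -0.001, -0.0]
wrist_force: [0.6, 0.6, -5.6]
finger_gap: 63.6
finger_force: 30.0
time: 7.25
eef_pos: [524.4, -20.0, 67.6]
eef_rot: [3.142, 0.0, -0.0]
wrist_force: [0.3, 0.7, -0.0]
finger_gap: 88.2
finger_force: 0.0
```

```bash
python3 -m handwheel '[[[1,0,0,-0.06,0,0,0],[1,0,0,-0.1,0,0,0],[1,0,0,-0.1,0,0,0],[1,0,0,-0.1,0,0,0],[1,0,0,-0.08,0,0,0],[1,0.01,-0.05,0,0,0,0],[1,0.01,-0.1,0,0,0,0],[1,0.01,-0.11,0,0,0,0],[1,0.01,-0.11,0,0,0,0],[1,0.01,-0.11,0,0,0,0],[1,0.01,-0.11,0,0,0,0],[1,0.01,-0.11,0,0,0,0],[1,0.01,-0.1,0,0,0,0],[1,0.01,-0.06,0,0,0,0],[1,0,-0.032,0,0,0,0],[1,0,0,0,0,0,0],[1,0,0,0,0,0,0],[1,0,0,0,0,0,0]]]'; python3 - <<'E'
from h import *
im=get_image('scene')[:,:,::-1]
cv2.imwrite('pics/n3.png',cv2.resize(im[80:310,190:420],(600,600)))
E
```

```text
time: 8.75
eef_pos: [546.9, 202.2, 177.3]
eef_rot: [3.141, 0.001, -0.001]
wrist_force: [-0.2, -0.3, -0.2]
finger_gap: 88.4
finger_force: 0.0
```

View pics/n3.png

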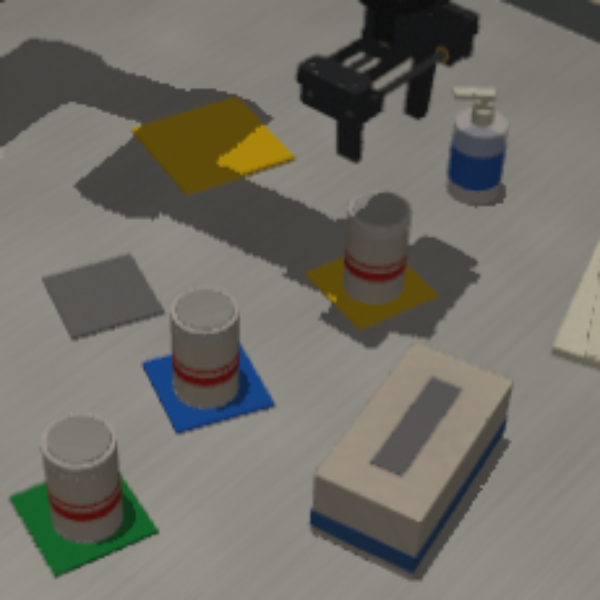

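The blue tin stands back upright at (205,350), and the gripper is over the yellow tin (375,250) with the bottle clear. Descending, gripping and lifting.

```bash
python3 -m handwheel '[[[1,0,0,0.06,0,0,0],[1,0,0,0.1,0,0,0],[1,0,0,0.1,0,0,0],[1,0,0,0.1,0,0,0],[1,0,0,0.076,0,0,0],[1,0,0,0,0,0,0],[1,0,0,0,0,0,0],[1,0,0,0,0,0,0],[0,0,0,0,0,0,0],[0,0,0,0,0,0,0],[0,0,0,0,0,0,0],[0,0,0,0,0,0,0],[0,0,0,0,0,0,0],[0,0,0,0,0,0,0],[0,0,0,0,0,0,0],[0,0,0,0,0,0,0],[0,0,0,0,0,0,0],[0,0,0,0,0,0,0]]]' 30; python3 -m handwheel '[[[0,0,0,-0.02,0,0,0],[0,0,0,-0.05,0,0,0],[0,0,0,-0.05,0,0,0],[0,0,0,-0.04,0,0,0],[0,0,0,0,0,0,0],[0,0,0,0,0,0,0],[0,0,0,0,0,0,0],[0,0,0,0,0,0,0],[0,0,0,0,0,0,0],[0,0,0,0,0,0,0],[0,0,0,0,0,0,0],[0,0,0,0,0,0,0]]]'; for i in 1 2 3; do python3 -m handwheel '[[[0,0,0,0,0,0,0],[0,0,0,0,0,0,0]]]' | grep -E 'eef_pos|wrist'; done
```

```text
time: 10.3
eef_pos: [547.4, 203.2, 69.2]
eef_rot: [-3.141, -0.001, -0.0]
wrist_force: [0.0, 2.2, 6.1]
finger_gap: 63.4
finger_force: 29.9
time: 11.3
eef_pos: [546.9, 203.0, 108.5]
eef_rot: [3.142, 0.0, -0.0]
wrist_force: [-0.4, 0.1, -1.5]
finger_gap: 63.6
finger_force: 29.9
eef_pos: [547.0, 203.0, 108.6]
wrist_force: [-0.2, 0.4, -1.8]
eef_pos: [547.0, 203.0, 108.6]
wrist_force: [0.1, -0.2, -1.8]
eef_pos: [547.0, 203.0, 108.6]
wrist_force: [-0.1, 0.5, -1.2]
```

Yellow weighs about 1.6 N, so it is light. I set it down, go up, and travel to green (557,-207): dx +10, dy -410.

```bash
python3 -m handwheel '[[[0,0,0,0.03,0,0,0],[0,0,0,0.05,0,0,0],[0,0,0,0.04,0,0,0],[0,0,0,0.02,0,0,0],[0,0,0,0.01,0,0,0],[0,0,0,0.008,0,0,0],[0,0,0,0,0,0,0],[0,0,0,0,0,0,0],[0,0,0,0,0,0,0],[1,0,0,0,0,0,0],[1,0,0,0,0,0,0],[1,0,0,0,0,0,0],[1,0,0,0,0,0,0],[1,0,0,0,0,0,0],[1,0,0,0,0,0,0],[1,0,0,0,0,0,0],[1,0,0,0,0,0,0],[1,0,0,0,0,0,0]]]'; python3 -m handwheel '[[[1,0,0,-0.06,0,0,0],[1,0,0,-0.1,0,0,0],[1,0,0,-0.1,0,0,0],[1,0,0,-0.1,0,0,0],[1,0,0,-0.08,0,0,0],[1,0,0.05,0,0,0,0],[1,0,0.1,0,0,0,0],[1,0,0.12,0,0,0,0],[1,0,0.12,0,0,0,0],[1,0,0.12,0,0,0,0],[1,0,0.12,0,0,0,0],[1,0,0.12,0,0,0,0],[1,0,0.12,0,0,0,0],[1,0,0.12,0,0,0,0],[1,0,0.12,0,0,0,0],[1,0,0.12,0,0,0,0],[1,0,0.12,0,0,0,0],[1,0,0.1,0,0,0,0],[1,0,0.05,0,0,0,0],[1,0,0,0,0,0,0]]]';  python3 -m handwheel '[[[1,0.04,0.1,0,0,0,0],[1,0,0.1,0,0,0,0],[1,0,0.04,0,0,0,0],[1,0,0,0,0,0,0],[1,0,0,0,0,0,0],[1,0,0,0,0,0,0]]]'; python3 - <<'E'
from h import *
im=get_image('scene')[:,:,::-1]
cv2.imwrite('pics/n4.png',cv2.resize(im[110:340,150:380],(600,600)))
E
```

```text
time: 13.3
eef_pos: [547.0, 203.0, 69.1]
eef_rot: [-3.142, 0.0, -0.0]
wrist_force: [-0.6, 0.2, 0.4]
finger_gap: 88.2
finger_force: 0.0
time: 14.97
eef_pos: [546.2, -174.1, 178.2]
eef_rot: [-3.141, 0.001, -0.003]
wrist_force: [0.5, -0.0, -0.3]
finger_gap: 87.9
finger_force: 0.0
time: 15.47
eef_pos: [556.9, -230.4, 179.1]
eef_rot: [-3.141, 0.0, 0.001]
wrist_force: [0.8, 0.5, -0.4]
finger_gap: 88.4
finger_force: 0.0
```

View pics/n4.png

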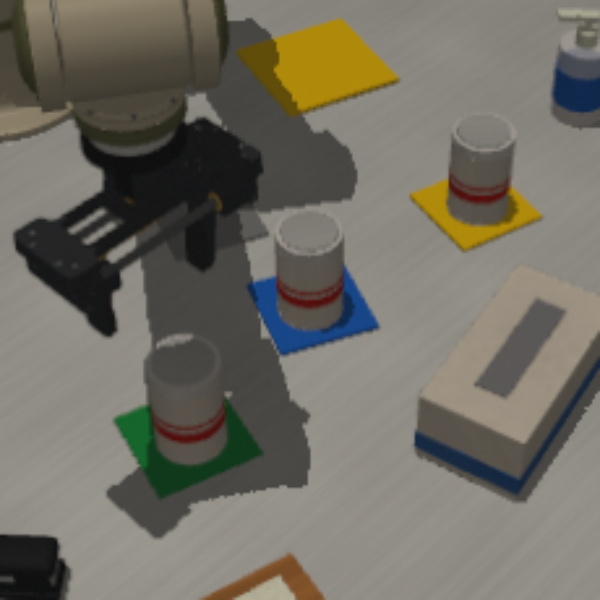

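The yellow and blue tins stand upright at (480,170) and (310,270). The tool is 23 mm past the green tin (190,400), so I correct that and descend.

```bash
python3 -m handwheel '[[[1,0,-0.05,0,0,0,0],[1,0,-0.044,0,0,0,0],[1,0,0,0,0,0,0],[1,0,0,0,0,0,0],[1,0,0,0,0,0,0]]]'; python3 -m handwheel '[[[1,0,0,0.06,0,0,0],[1,0,0,0.1,0,0,0],[1,0,0,0.1,0,0,0],[1,0,0,0.1,0,0,0],[1,0,0,0.08,0,0,0],[1,0,0,0,0,0,0],[1,0,0,0,0,0,0],[1,0,0,0,0,0,0],[0,0,0,0,0,0,0],[0,0,0,0,0,0,0],[0,0,0,0,0,0,0],[0,0,0,0,0,0,0],[0,0,0,0,0,0,0],[0,0,0,0,0,0,0],[0,0,0,0,0,0,0],[0,0,0,0,0,0,0],[0,0,0,0,0,0,0],[0,0,0,0,0,0,0]]]' 30; python3 -m handwheel '[[[0,0,0,-0.02,0,0,0],[0,0,0,-0.05,0,0,0],[0,0,0,-0.05,0,0,0],[0,0,0,-0.04,0,0,0],[0,0,0,0,0,0,0],[0,0,0,0,0,0,0],[0,0,0,0,0,0,0],[0,0,0,0,0,0,0],[0,0,0,0,0,0,0],[0,0,0,0,0,0,0],[0,0,0,0,0,0,0],[0,0,0,0,0,0,0]]]'; for i in 1 2 3; do python3 -m handwheel '[[[0,0,0,0,0,0,0],[0,0,0,0,0,0,0]]]' | grep -E 'eef_pos|wrist'; done
```

```text
time: 15.93
eef_pos: [556.9, -208.2, 179.3]
eef_rot: [3.141, -0.0, 0.0]
wrist_force: [0.9, -0.8, -0.4]
finger_gap: 88.5
finger_force: 0.0
time: 17.43
eef_pos: [557.1, -208.8, 69.7]
eef_rot: [3.141, -0.001, -0.0]
wrist_force: [0.1, -0.4, 5.5]
finger_gap: 63.6
finger_force: 30.0
time: 18.43
eef_pos: [556.8, -208.5, 109.0]
eef_rot: [-3.141, 0.0, -0.0]
wrist_force: [-0.5, -0.8, -1.9]
finger_gap: 63.5
finger_force: 30.0
eef_pos: [556.9, -208.5, 109.1]
wrist_force: [-0.7, -0.4, -2.6]
eef_pos: [556.9, -208.5, 109.1]
wrist_force: [-0.7, -0.6, -2.8]
eef_pos: [556.9, -208.5, 109.1]
wrist_force: [0.2, -0.5, -2.8]
```

Green weighs about 2.5 N, so blue is the heaviest. I set green down and return to blue (524.5,-20): dx -32.4, dy +188.5.

```bash
python3 -m handwheel '[[[0,0,0,0.03,0,0,0],[0,0,0,0.05,0,0,0],[0,0,0,0.04,0,0,0],[0,0,0,0.02,0,0,0],[0,0,0,0.01,0,0,0],[0,0,0,0.008,0,0,0],[0,0,0,0,0,0,0],[0,0,0,0,0,0,0],[0,0,0,0,0,0,0],[1,0,0,0,0,0,0],[1,0,0,0,0,0,0],[1,0,0,0,0,0,0],[1,0,0,0,0,0,0],[1,0,0,0,0,0,0],[1,0,0,0,0,0,0],[1,0,0,0,0,0,0],[1,0,0,0,0,0,0],[1,0,0,0,0,0,0]]]'; python3 -m handwheel '[[[1,0,0,-0.06,0,0,0],[1,0,0,-0.1,0,0,0],[1,0,0,-0.1,0,0,0],[1,0,0,-0.1,0,0,0],[1,0,0,-0.08,0,0,0],[1,-0.01,-0.05,0,0,0,0],[1,-0.02,-0.1,0,0,0,0],[1,-0.02,-0.11,0,0,0,0],[1,-0.02,-0.11,0,0,0,0],[1,-0.02,-0.11,0,0,0,0],[1,-0.02,-0.11,0,0,0,0],[1,-0.01,-0.1,0,0,0,0],[1,-0.01,-0.064,0,0,0,0],[1,0,0,0,0,0,0],[1,0,0,0,0,0,0],[1,0,0,0,0,0,0]]]'
```

```text
time: 20.43
eef_pos: [556.9, -208.5, 69.6]
eef_rot: [-3.142, -0.0, -0.0]
wrist_force: [0.0, -0.3, -0.5]
finger_gap: 88.0
finger_force: 0.0
time: 21.77
eef_pos: [524.3, -20.4, 179.2]
eef_rot: [3.142, 0.001, -0.001]
wrist_force: [-0.5, 0.4, 0.2]
finger_gap: 88.1
finger_force: 0.0
```

```bash
python3 -m handwheel '[[[1,0,0,0.06,0,0,0],[1,0,0,0.1,0,0,0],[1,0,0,0.1,0,0,0],[1,0,0,0.1,0,0,0],[1,0,0,0.08,0,0,0],[1,0,0,0,0,0,0],[1,0,0,0,0,0,0],[1,0,0,0,0,0,0],[0,0,0,0,0,0,0],[0,0,0,0,0,0,0],[0,0,0,0,0,0,0],[0,0,0,0,0,0,0],[0,0,0,0,0,0,0],[0,0,0,0,0,0,0],[0,0,0,0,0,0,0],[0,0,0,0,0,0,0],[0,0,0,0,0,0,0],[0,0,0,0,0,0,0]]]' 32; python3 -m handwheel '[[[0,0,0,-0.02,0,0,0],[0,0,0,-0.05,0,0,0],[0,0,0,-0.08,0,0,0],[0,0,0,-0.1,0,0,0],[0,0,0,-0.1,0,0,0],[0,0,0,-0.1,0,0,0],[0,0,0,-0.1,0,0,0],[0,0,0,-0.1,0,0,0],[0,0,0,-0.08,0,0,0],[0,0,0,-0.05,0,0,0],[0,0,0,0,0,0,0],[0,0,0,0,0,0,0],[0,0,0,0,0,0,0],[0,0,0,0,0,0,0],[0,0,0,0,0,0,0],[0,0,0,0,0,0,0],[0,0,0,0,0,0,0],[0,0,0,0,0,0,0],[0,0,0,0,0,0,0],[0,0,0,0,0,0,0]]]'; python3 - <<'E'
from h import *
im=get_image('scene')[:,:,::-1]
cv2.imwrite('pics/n5.png',cv2.resize(im[80:330,150:400],(600,600)))
E
```

```text
time: 23.27
eef_pos: [524.8, -20.2, 70.2]
eef_rot: [3.141, -0.001, -0.0]
wrist_force: [-1.2, -2.1, 6.0]
finger_gap: 63.2
finger_force: 32.1
time: 24.93
eef_pos: [524.4, -20.0, 264.6]
eef_rot: [-3.142, 0.0, -0.0]
wrist_force: [0.2, 0.2, -6.0]
finger_gap: 63.2
finger_force: 32.0
```

View pics/n5.png

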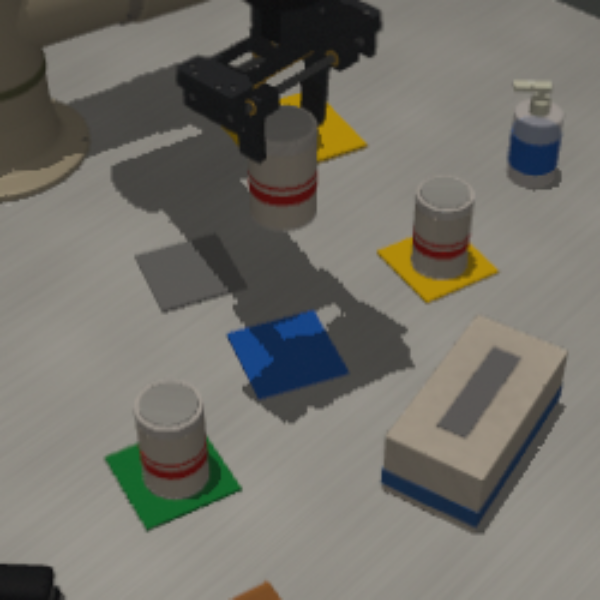

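The blue-mat tin is held upright at (283,170), about 195 mm up. The other two stand upright on their mats at (440,230) and (172,440). Handing in.

```bash
python3 -c "from workcell import *; print(close_job())"
```

```text
the job is handed in; nothing more can be done
None
```

Handed in at about 25 s with the heaviest tin, from the blue mat (about 0.58 kg), held upright about 195 mm above the desk; the yellow-mat (about 1.6 N) and green-mat (about 2.5 N) tins are back in place and the bottle, stapler and mask box were left alone, but no verdict was returned.

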